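# Clamp a printing block in the squeeze-lock vice

### The arm

A 7-joint arm with a two-finger parallel gripper is mounted at the origin on a cart in front of the work surface, level with it; the furniture and walls round the work are solid. World frame = base frame: x ahead of the robot, y to its left, z up, the work surface at z = 0. Lengths are in m, angles in rad, forces in N, time in s.
With the tool pointing down it reaches from about 0.35 to 0.9 m from the base axis. Payload 8.1 kg.
Tool frame: the origin (TCP) lies at the very end of the fingers, on their centre line; the grasp point (between the pads) lies 19 mm behind it (arm.tcp_to_grasp is the z of the grasp point in the tool frame, in m); z points along the fingers, y is the line along which they close (so a half turn about z gives the same grasp; the last joint's range is limited). The gripper opens to 92 mm and grips with 3 to 60 N. Pads are 19 mm wide; open, the fingers measure 130 mm over their backs; the gripper's body (75 mm by 190 mm) begins 47 mm behind the grasp point.
Start: joints at [1.244, 0.434, 0.025, 1.573, -0.012, 1.134, -0.075], TCP at [0.139, -0.609, 0.227] pointing down, gripper open.
Joint ranges: [-2.62, 2.62], [-0.44, 2.09], [-1.27, 1.32], [0.08, 2.57], [-1.32, 4.46], [0.12, 2], [-2.74, 2.74]. Speed limits (rad/s): [2.22, 2.22, 3.01, 3.01, 3.14, 3.14, 3.14].

### API

Orientations are given as a rotation vector (axis times angle).
In Python, from cell import readout, vision, sign_off, arm gives the robot as it stands. The module is installed in compiled form; this text tells all that it offers.
- The arm moves only by the shell command python3 -m creep 'ROWS' [FORCE]. ROWS is JSON, a list of rows, each a list of 5 numbers: the shift along the tool's x, y, z in units of 4 cm (1.0 is 4 cm), then the turn about the tool's z in units of 4 degrees (1.0 is 4 degrees), then the opening, from 0 (shut) to 1 (fully open). A call has 1 to 12 rows; each row shifts and turns the commanded pose from where the row before left it, along the tool's axes as they then stand; what a row does not reach is not made up. A row lasts 1/8 s, in which the tool goes at most 62.5 mm and 10.7 degrees, less where a joint would pass 70% of its speed; a pose out of reach is approached as far as the arm can. A call with a number of a shift or a turn outside -1 to 1 is refused whole. A call with a gripper value outside its range is refused whole. The fingers move at their own pace and stop on an object; FORCE is the grip in N (left out, the last holds). Time passes only in rows, so rows that do not move let the fingers close. It gives the time, the measured TCP pose, the force, the opening and the grip force at its end, in the units of the state.
- readout.observe(): the state, without advancing time (a new reading comes with each control period).
- vision.get_image(name): name is "scene" or "top"; returns a dict with "pixels" (384x512x3 uint8, blue, green, red), "z_map" (384x512 float32, m along the optical axis (not along the pixel's ray), 0 where there is no reading), "camera_matrix" (3x3 intrinsics, pixels), "position" and "rotation" of the camera in the world. Camera axes: x right, y up, looking along -z (the intrinsics and any distortion apply to the point x, -y, -z); pixel columns grow to the right and rows downward; lengths in m; the calibration is good to about 2 mm. A picture is of the moment at which its call begins.
- sign_off(): hands the job in; it is judged then, once.
The state is a dict: "clock": time; "joints": joint angles; "dq": joint speeds; "joint_efforts": joint torques, N m; "position": TCP position; "ee_rot": TCP orientation; "force": force on the tool from outside, world axes, zero at the start; "ft_torque": the same for the moment, N m; "width": opening from 0.0 (shut) to 1.0 (fully open); "gripper_force": force on a finger pad.
Only numpy, scipy, OpenCV 4.12 (cv2) and the standard library are available. Lean on these libraries where they do the work, as an engineer would, in place of code of your own. Each camera call takes 0.05 s, during which the arm holds its last target. There are 200 camera calls.

### The job

Set the dark-brown printing block, brass relief up, on the bed of the small bench vice, squarely between the back stop and the open jaw, and let go of it. Then pinch both orange release tabs of the vice's knob, gently enough not to crack them, and keep them pinched while you turn the knob clockwise until the jaw holds the block firmly but does not crush it; let the tabs spring back out into a notch so that the vice stays locked. Never force the knob against its latch, and leave the other things on the table alone.

Things in the scene. Friction and masses are not known exactly. Their poses are not given: they have to be found in the camera images.
- block (a point): Centre of the wood of the dark-brown walnut printing block, half-way up: 50 mm (its x) by 70 mm (its y) by 22 mm high, 0.1 to 0.16 kg, lying relief up; thin brass relief pieces stand 4 mm above the wood. It starts flat on the board, whose top is 11 mm below this point.
- walnut_block: The same dark-brown block; origin at the centre of its underside.
- bed (a point): Top of the vice's bed, 20 mm above the board: set the middle of the block's underside here, 2 mm or more clear of jaw and stop. Its y axis runs along the vice from jaw to back stop; the block lies with its own y (70 mm side) along it, either way round. The bed is 40 mm wide in x: the block overhangs it by 5 mm each side, only the board is below, so hold it by these sides. The dark-green vice is fixed.
- jaw: Sliding jaw with a pale sprung wood cheek, 46 mm wide, 19 mm high; origin at the foot of the cheek's face, which looks along +y to the back stop. The stop, 20 mm high, was left 75 to 84 mm from the open jaw; where is not measured. The jaw moves 12 mm per rad of knob and pushes the block home. Bearing on it, its force grows by some 15 N a notch. A firm hold is 12 to 36 N (aim for 17 to 30 N); above 55 N crushes it.
- knob_grip (a point): On the vertical axis of the knob, half-way up its tabs, 52 mm above the board. Its x axis is the line through both tabs: pinch along it. Round black knob, 38 mm across, top 71 mm above the board. Two orange tabs, each 20 mm wide and 20 mm tall (42 to 62 mm above the board), outer faces 52 mm apart when free, 40 mm when fully pinched. Hold the tabs only.
- knob (a joint): Angle in rad, 0 at the start (jaw open), growing clockwise seen from above, 1.45 at most. With both tabs in it turns with 0.03 N m until the jaw meets the block at 0.4 to 1.2 rad; a good hold is felt as 0.23 to 0.42 N m more than that. With the tabs out it locks in notches every 10 degrees (0.1745 rad, from 0). Let go between notches under load, it slips back to the notch before.
- tab_a (a joint): Travel of the tab on the +x side of knob_grip, m: 0 sprung out, 0.006 fully pinched in. Its locking pin leaves the notch after 4 mm. The spring takes 6 N to start and 11 N for full travel; a squeeze of 20 to 30 N holds it well, more than 45 N cracks it.
- tab_b (a joint): The same for the tab on the -x side. Both must be in at once, so the pinch has to be centred on the knob to within about 0.8 mm: pinched off-centre, one tab bottoms while the other still locks.
- board: Plywood work board that covers the table; its top, on which everything stands, is level at z = 0.040 (40 mm above the table top). Origin at its middle, at the height of the table top.
- latch_ring: Notched aluminium ring round the knob's foot, 82 mm across, top 38 mm above the board, fixed to the vice; inside it a flat skirt turns with the knob, top 41 mm above the board: keep fingertips above 43 mm. More than 20 N of a pin against the ring counts as forcing the latch.
- grey_block: Bystander: the greyish square printing block; not to be disturbed. Origin at the centre of its underside.
- jar: Bystander: the glass jar; not to be disturbed. Origin at the centre of its underside.
- ink: Bystander: the ink bottle; not to be disturbed. Origin at the centre of its underside.
- wax: Bystander: the wax tin; not to be disturbed. Origin at the centre of its underside.
- pot: Bystander: the paste pot; not to be disturbed. Origin at the centre of its underside.
- dust_brush: Bystander: the dust brush; not to be disturbed. Origin at the centre of its underside.
- roller: Bystander: the seam roller; not to be disturbed. Origin at the centre of its underside.
- rule: Bystander: the folding rule; not to be disturbed. Origin at the centre of its underside.

How it is judged:
By the outcome, as a careful person would: the job done as asked, in the order asked, and still so for the second after the job is handed in, with the robot touching nothing.
It also fails if it takes over 64 s, if anything falls off the work surface, if the arm or the gripper's body presses on something with over 40 N, if the wrist force passes 120 N, or if a joint passes its speed limit or range.

## Working session

There is one attempt and no reset: what is moved stays moved. The work goes in short steps, Python scripts to look and compute and a shell command to move; the robot and the scene stay as the last step left them, time stands still between calls to the robot, and variables do not carry over. Pictures are saved under pics/ and viewed, at most 10 in all, crops included, and the job is handed in when it is done.

```bash
mkdir -p pics; cat > h.py <<'E'
import numpy as np, cv2
from cell import readout, vision, arm
def snap(n, f=None):
    d=vision.get_image(n)
    if f: cv2.imwrite('pics/'+f, d['pixels'])
    np.savez('last_'+n+'.npz', **{k:np.asarray(v) for k,v in d.items()})
    return d
def cloud(d):
    z=d['z_map'];K=np.array(d['camera_matrix']);v,u=np.mgrid[:z.shape[0],:z.shape[1]]
    p=np.stack([(u-K[0,2])/K[0,0]*z,-(v-K[1,2])/K[1,1]*z,-z],-1)
    R=np.array(d['rotation']); 
    return p@R.T+np.array(d['position'])
def ray(d,uv,h):
    K=np.array(d['camera_matrix']);R=np.array(d['rotation']);c=np.array(d['position'])
    uv=np.atleast_2d(uv).astype(float)
    r=np.stack([(uv[:,0]-K[0,2])/K[0,0],-(uv[:,1]-K[1,2])/K[1,1],-np.ones(len(uv))],-1)@R.T
    return c+r*((h-c[2])/r[:,2])[:,None]
E
python3 - <<'E'
from h import *
for n in('top','scene'):
    d=snap(n,n+'1.png'); print(n,d['position'],d['rotation'],d['camera_matrix'],[k for k in d])
s=readout.observe();print(s); print([a for a in dir(arm) if a[0]!='_'])
E
```

```text
top [0.41236096 0.0187441  1.39664095] [ 0.0625551  -0.07208819 -1.58219802] [[365.6857507    0.         246.47136177]
 [  0.         365.6857507  185.69906006]
 [  0.           0.           1.        ]] ['pixels', 'z_map', 'camera_matrix', 'position', 'rotation']
scene [0.06952014 0.88137962 0.52568417] [ 0.33787928 -1.50348189 -2.28402622] [[386.91966123   0.         254.29860302]
 [  0.         386.91966123 194.07356966]
 [  0.           0.           1.        ]] ['pixels', 'z_map', 'camera_matrix', 'position', 'rotation']
{'clock': 0.1, 'joints': array([ 1.24438245,  0.43513212,  0.02496937,  1.57395211, -0.01159386,
        1.13400364, -0.07510003]), 'dq': array([-0.00131555, -0.0012674 ,  0.00090177, -0.00191064, -0.00018367,
       -0.00073697, -0.0008417 ]), 'joint_efforts': array([ 2.83737201e-03, -6.69131541e+01,  9.88288634e-01, -3.15148330e+01,
       -6.03514141e-02,  3.74320219e-02,  7.22217123e-05]), 'position': array([ 0.1385741 , -0.60900216,  0.22605745]), 'ee_rot': array([-3.12063924e+00, -3.50587636e-01,  4.33814947e-04]), 'force': array([-0.24419951, -0.27591897, -0.3618488 ]), 'ft_torque': array([-0.02327173,  0.01236841, -0.01256893]), 'gripper_force': 0.0, 'width': 0.9977878968382409}
['PlanningError', 'tcp_to_grasp']
```

View pics/top1.png

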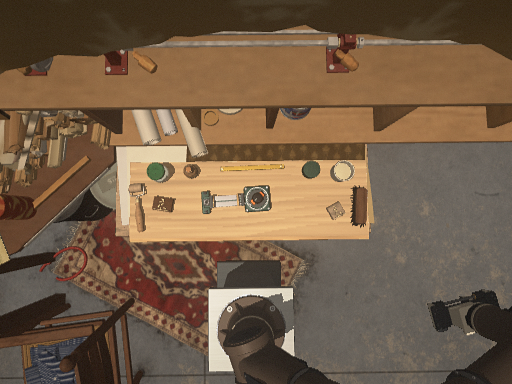

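View pics/scene1.png

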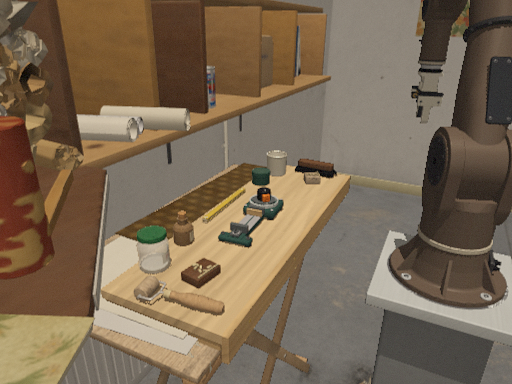

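```bash
sed -i "s/R=np.array(d\['rotation'\])/R=cv2.Rodrigues(np.array(d['rotation'],float))[0]/" h.py
python3 - <<'E'
from h import *
d=dict(np.load('last_top.npz')); P=cloud(d); im=d['pixels']
c=im[170:240,120:300]; a=cv2.resize(c,None,fx=4.4,fy=4.4,interpolation=cv2.INTER_CUBIC)
s=dict(np.load('last_scene.npz'))['pixels'][170:310,130:300]; b=cv2.resize(s,None,fx=3,fy=2,interpolation=cv2.INTER_CUBIC)
o=np.zeros((600,800,3),np.uint8); o[:a.shape[0],:a.shape[1]]=a; o[a.shape[0]:a.shape[0]+b.shape[0],:b.shape[1]]=b[:600-a.shape[0]]
cv2.imwrite('pics/crop.png',o)
for uv in [(163,204),(206,202),(257,198),(228,200),(336,211),(230,230)]: print(uv,P[uv[1],uv[0]].round(4))
ds=dict(np.load('last_scene.npz'));Q=cloud(ds)
for uv in [(264,191),(205,265),(240,260)]: print('s',uv,Q[uv[1],uv[0]].round(4))
hsv=cv2.cvtColor(im,cv2.COLOR_BGR2HSV)
# dark brown block: box from height mask
H=P[...,2]
for (u0,u1,v0,v1,h0,h1) in [(145,180,190,218,.055,.07),(145,180,190,218,.05,.08)]:
    m=np.zeros(H.shape,np.uint8); m[v0:v1,u0:u1]=((H>h0)&(H<h1))[v0:v1,u0:u1]
    ys,xs=np.nonzero(m); print(len(xs)); 
    q=P[ys,xs]; print(q.mean(0),cv2.minAreaRect((q[:,:2]*1000).astype(np.float32)))
E
```

```text
(163, 204) [0.4634 0.3137 0.067 ]
(206, 202) [0.4683 0.1566 0.0778]
(257, 198) [ 0.4788 -0.0263  0.1097]
(228, 200) [0.4755 0.0782 0.0569]
(336, 211) [ 0.4301 -0.3127  0.0724]
(230, 230) [0.3657 0.0725 0.0423]
s (264, 191) [ 0.4755 -0.014   0.1096]
s (205, 265) [0.4642 0.3048 0.0616]
s (240, 260) [0.4239 0.2236 0.0388]
259
[0.46527296 0.31749676 0.06277706] ((465.1756591796875, 318.37518310546875), (70.77410125732422, 49.61974334716797), 79.70409393310547)
270
[0.46500039 0.31718445 0.06283861] ((465.14178466796875, 318.22723388671875), (71.06903839111328, 49.621952056884766), 79.68798828125)
```

View pics/crop.png

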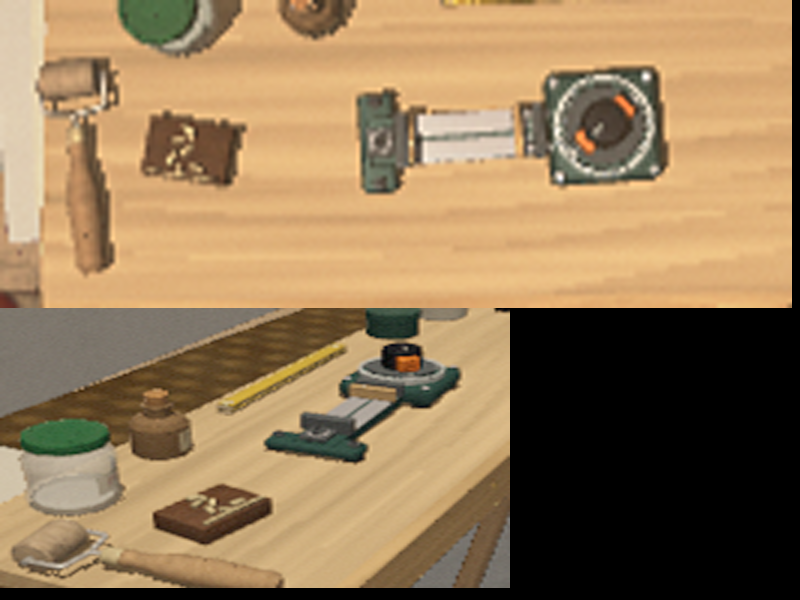

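```bash
cat > m.py <<'E'
from h import *
def run():
  for n in ('top','scene'):
    d=dict(np.load('last_%s.npz'%n)); P=cloud(d); im=d['pixels']; H=P[...,2]
    hsv=cv2.cvtColor(im,cv2.COLOR_BGR2HSV)
    near=(abs(P[...,0]-.478)<.06)&(abs(P[...,1]+.02)<.06)
    o=near&(hsv[...,0]>4)&(hsv[...,0]<16)&(hsv[...,1]>190)&(hsv[...,2]>120)&(H>.078)
    k,l,st,ce=cv2.connectedComponentsWithStats(o.astype(np.uint8))
    for i in range(1,k):
        if st[i,4]>3: print(n,'tab',st[i,4],ce[i],P[l==i].mean(0).round(4),P[l==i][:,2].min().round(3),P[l==i][:,2].max().round(3), ray(d,ce[i],.092))
    kt=near&(H>.104)&(H<.118); q=P[kt]; 
    if len(q)>3: print(n,'knobtop',len(q),q.mean(0).round(4),cv2.minEnclosingCircle((q[:,:2]*1e3).astype(np.float32)), np.mean([q.min(0),q.max(0)],0))
    rg=near&(H>.070)&(H<.086); q=P[rg]; print(n,'ring',len(q),cv2.minEnclosingCircle((q[:,:2]*1e3).astype(np.float32)))
    b=(abs(P[...,0]-.47)<.03)&(P[...,1]>.03)&(P[...,1]<.15)&(H>.054)&(H<.067)&(hsv[...,1]<60)&(hsv[...,2]>110); q=P[b]
    print(n,'bed',len(q),q.mean(0).round(4),cv2.minAreaRect((q[:,:2]*1e3).astype(np.float32)))
run()
d=dict(np.load('last_top.npz'));P=cloud(d);print(d['pixels'][200,205:250].tolist());print((P[200,203:250,1:]*1e3).round(0).tolist())
E
python3 m.py
```

```text
top knobtop 93 [ 0.4809 -0.0267  0.1107] ((484.3183288574219, -22.975526809692383), 23.73310089111328) [ 0.48224438 -0.02472017  0.1110173 ]
top ring 391 ((480.608642578125, -20.523693084716797), 62.00162887573242)
top bed 230 [0.4736 0.0855 0.061 ] ((473.2972412109375, 91.14151000976562), (38.27842712402344, 115.31448364257812), 3.389524221420288)
scene tab 53 [265.71698113 197.11320755] [ 0.4673 -0.0082  0.0951] 0.083 0.103 [[ 0.47011533 -0.01459647  0.092     ]]
scene knobtop 69 [ 0.4792 -0.0204  0.1084] ((479.42401123046875, -24.365415573120117), 19.50684356689453) [ 0.48005593 -0.02335535  0.10813216]
scene ring 296 ((475.7664794921875, -15.487371444702148), 56.552940368652344)
scene bed 151 [0.4751 0.0744 0.0592] ((474.47509765625, 96.00296020507812), (38.74190902709961, 104.44915008544922), 2.6308107376098633)
[[133, 147, 160], [86, 97, 108], [77, 87, 99], [116, 130, 141], [70, 82, 92], [91, 106, 115], [89, 100, 109], [76, 87, 97], [96, 152, 200], [82, 92, 103], [120, 133, 149], [207, 228, 242], [200, 219, 235], [179, 197, 210], [178, 197, 210], [175, 192, 207], [150, 168, 175
[... 435 characters left out ...]
21, 124], [90, 99, 107]]
[[169.0, 65.0], [165.0, 69.0], [161.0, 68.0], [157.0, 74.0], [154.0, 68.0], [151.0, 61.0], [147.0, 64.0], [142.0, 79.0], [138.0, 84.0], [135.0, 80.0], [131.0, 81.0], [129.0, 62.0], [126.0, 61.0], [122.0, 62.0], [118.0, 64.0], [115.0, 58.0], [111.0, 60.0], [107.0, 63.0], [104.0, 56.0], [100.0, 63.0], [96.0, 62.0], [93.0, 61.0], [89.0, 60.0], [85.0, 60.0], [82.0, 61.0], [78.0, 57.0], [74.0, 60.0], [71.0, 58.0], [67.0, 66.0], [63.0, 62.0], [60.0, 62.0], [56.0, 61.0], [52.0, 61.0], [49.0, 61.0], [45.0, 83.0], [41.0, 76.0], [38.0, 62.0], [34.0, 54.0], [30.0, 87.0], [27.0, 81.0], [23.0, 78.0], [20.0, 64.0], [16.0, 70.0], [12.0, 81.0], [9.0, 71.0], [5.0, 73.0], [2.0, 89.0]]
```

```bash
cat > go.py <<'E'
# usage: go.py x y z thetaY_deg : shift in tool units from the measured pose and turn in units
import sys; from h import *
s=readout.observe();R=cv2.Rodrigues(np.array(s['ee_rot'],float))[0];p=np.array(s['position'])
t=np.array([float(a) for a in sys.argv[1:4]]);th=np.degrees(np.arctan2(R[1,1],R[0,1]))
dt=(th-float(sys.argv[4])+90)%180-90
print('t',s['clock'],'p',p.round(4),'thY',th.round(2),'tilt',np.degrees(np.arccos(-R[2,2])).round(2),'j7',round(s['joints'][6],2))
print('shift u',(R.T@(t-p)/.04).round(3),'turn u',round(dt/4,2),'| after-turn shift u',(cv2.Rodrigues(np.array([0,0,np.radians(dt)]))[0].T@R.T@(t-p)/.04).round(3))
E
python3 -m creep '[[0.93,-0.69,0,0,1],[0.93,-0.69,0,0,1],[0.93,-0.69,0,0,1],[0.93,-0.69,0,0,1],[0.93,-0.69,0,0,1],[0.93,-0.69,0,0,1],[0.93,-0.69,0,0,1],[0.93,-0.69,0,0,1],[0.93,-0.69,0,0,1],[0.93,-0.69,0,0,1]]' && python3 go.py 0.465 0.318 0.15 -10.3
```

```text
clock: 1.35
position: [0.4408, -0.2565, 0.2265]
ee_rot: [-3.122, -0.35, 0.001]
force: [0.1, -0.9, 0.6]
width: 0.999
gripper_force: 0.0
t 1.35 p [ 0.4408 -0.2565  0.2265] thY -77.19 tilt 0.02 j7 -0.98
shift u [  3.776 -13.87    1.914] turn u -16.72 | after-turn shift u [14.239 -1.972  1.914]
```

```bash

python3 -m creep '[[0.31,-1,0,0,1],[0.31,-1,0,0,1],[0.31,-1,0,0,1],[0.31,-1,0,0,1],[0.31,-1,0,0,1],[0.31,-1,0,0,1],[0.31,-1,0,0,1],[0.31,-1,0,0,1],[0.31,-1,0,0,1],[0.31,-1,0,0,1],[0.31,-1,0,0,1],[0.31,-1,0,0,1]]' && python3 -m creep '[[0,0,0,-1,1],[0,0,0,-1,1],[0,0,0,-1,1],[0,0,0,-1,1],[0,0,0,-1,1],[0,0,0,-1,1],[0,0,0,-1,1],[0,0,0,-1,1],[0,0,0,-1,1],[0,0,0,-1,1],[0,0,0,-1,1],[0,0,0,-1,1]]' && python3 go.py 0.465 0.318 0.12 -10.3
```

```text
clock: 2.85
position: [0.4786, 0.2443, 0.2264]
ee_rot: [3.122, 0.35, -0.001]
force: [-0.6, 0.5, -0.1]
width: 0.997
gripper_force: 0.0
clock: 4.35
position: [0.4786, 0.243, 0.2263]
ee_rot: [2.708, 1.593, -0.001]
force: [0.3, -0.8, -0.2]
width: 0.999
gripper_force: 0.0
t 4.35 p [0.4786 0.243  0.2263] thY -29.05 tilt 0.05 j7 -1.31
shift u [ 1.476 -1.205  2.658] turn u -4.69 | after-turn shift u [ 1.785 -0.667  2.658]
```

```bash

python3 -m creep '[[0.45,-0.17,0,-0.95,1],[0.45,-0.15,0,-0.95,1],[0.45,-0.15,0,-0.95,1],[0.45,-0.15,0,-0.95,1],[0,0,0,-0.9,1],[0,0,0.5,0,1],[0,0,0.5,0,1],[0,0,0,0,1]]' && python3 go.py 0.465 0.318 0.043 -10.3
python3 - <<'E'
from h import *
d=dict(np.load('last_top.npz'));P=cloud(d)
q=P[(P[...,1]>.18)&(P[...,1]<.42)&(P[...,0]>.5)&(P[...,0]<.65)&(P[...,2]>.09)]
for a in np.arange(.2,.42,.02):
    r=q[abs(q[:,1]-a)<.01]
    if len(r): print(a.round(2),r[:,0].min().round(3),r[:,2].max().round(3))
s=snap('scene','s2.png')
E
```

```text
clock: 5.35
position: [0.4838, 0.3192, 0.1854]
ee_rot: [-2.411, -2.014, 0.005]
force: [-0.0, 0.6, 0.8]
width: 1.002
gripper_force: 0.0
t 5.35 p [0.4838 0.3192 0.1854] thY -10.25 tilt 0.17 j7 -1.17
shift u [-0.107 -0.45   3.56 ] turn u 0.01 | after-turn shift u [-0.107 -0.45   3.56 ]
0.2 0.526 1.144
0.22 0.565 0.299
0.24 0.505 1.079
0.26 0.636 0.343
0.28 0.636 0.356
0.3 0.552 0.356
0.32 0.547 0.349
0.34 0.545 0.299
0.36 0.552 0.3
0.38 0.636 0.3
0.4 0.636 0.302
```

View pics/s2.png

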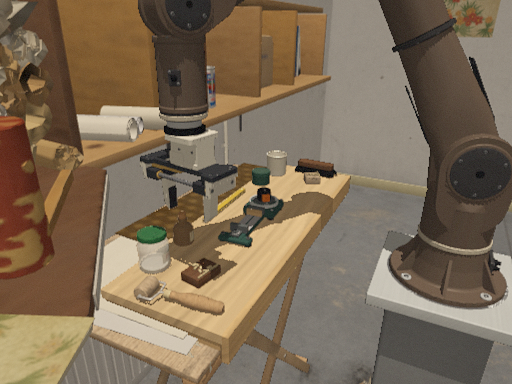

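```bash
python3 - <<'E'
from h import *
d=dict(np.load('last_scene.npz'));P=cloud(d);hsv=cv2.cvtColor(d['pixels'],cv2.COLOR_BGR2HSV)
m=np.zeros(hsv.shape[:2],bool);m[222:250,132:172]=1
m&=(hsv[...,0]>55)&(hsv[...,0]<85)&(hsv[...,1]>100)
q=P[m];print(len(q),q.mean(0),np.percentile(q,[2,20,50,80,98],axis=0).round(3))
d=dict(np.load('last_top.npz'));P=cloud(d);q=P[160:182,144:176].reshape(-1,3);q=q[(q[:,2]>.09)&(q[:,2]<.2)];print(len(q),q[:,2].max(),np.percentile(q,[2,50,90],axis=0).round(3))
E
```

```text
374 [0.57422119 0.3375429  0.12340552] [[0.549 0.305 0.117]
 [0.559 0.321 0.121]
 [0.575 0.337 0.123]
 [0.591 0.353 0.124]
 [0.605 0.361 0.125]]
311 0.13450628663084307 [[0.548 0.298 0.094]
 [0.577 0.325 0.124]
 [0.601 0.35  0.128]]
```

```bash

python3 -m creep '[[0,0,0,-1,1],[0,0,0,-1,1],[0,0,0,-1,1],[0,0,0,-1,1],[0,0,0,-1,1],[0,0,0,-1,1],[0,0,0,-1,1],[0,0,0,-1,1],[0,0,0,-1,1],[0,0,0,-1,1],[0,0,0,-1,1],[0,0,0,-1,1]]' && python3 -m creep '[[0,0,0,-1,1],[0,0,0,-1,1],[0,0,0,-1,1],[0,0,0,-1,1],[0,0,0,-1,1],[0,0,0,-1,1],[0,0,0,-1,1],[0,0,0,-1,1],[0,0,0,-1,1],[0,0,0,-1,1],[0,0,0,-0.5,1]]' && python3 go.py 0.464 0.313 0.044 79.7
```

```text
clock: 6.9
position: [0.4852, 0.3198, 0.188]
ee_rot: [1.382, 2.82, 0.002]
force: [0.5, 0.7, 0.3]
width: 1.0
gripper_force: 0.0
clock: 8.28
position: [0.4852, 0.3196, 0.1877]
ee_rot: [0.282, 3.128, 0.001]
force: [-0.3, 0.2, 0.1]
width: 1.005
gripper_force: 0.0
t 8.275 p [0.4852 0.3196 0.1877] thY 79.71 tilt 0.07 j7 0.19
shift u [ 0.494 -0.261  3.592] turn u 0.0 | after-turn shift u [ 0.494 -0.261  3.592]
```

```bash

python3 -m creep '[[0.49,-0.26,0.5,0,1],[0,0,0.8,0,1],[0,0,0.8,0,1],[0,0,0.7,0,1],[0,0,0.4,0,1],[0,0,0.2,0,1],[0,0,0.13,0,1],[0,0,0,0,1]]' && python3 go.py 0.464 0.313 0.044 79.7
```

```text
clock: 9.28
position: [0.4638, 0.3125, 0.0459]
ee_rot: [0.284, 3.128, 0.0]
force: [-0.2, 0.5, 0.5]
width: 1.002
gripper_force: 0.0
t 9.275 p [0.4638 0.3125 0.0459] thY 79.61 tilt 0.03 j7 0.02
shift u [-0.003  0.012  0.046] turn u -0.02 | after-turn shift u [-0.003  0.012  0.046]
```

Close, lift.

```bash

python3 -m creep '[[0,0,0,0,0.6],[0,0,0,0,0.6],[0,0,0,0,0.6],[0,0,0,0,0.6],[0,0,0,0,0.6],[0,0,0,0,0.6],[0,0,-0.3,0,0.6],[0,0,-0.5,0,0.6],[0,0,-0.5,0,0.6]]' 25 && python3 go.py 0.41 0.24 0.06 93
```

```text
clock: 10.4
position: [0.4636, 0.3123, 0.0991]
ee_rot: [0.284, 3.129, -0.0]
force: [0.5, -0.2, -1.1]
width: 0.758
gripper_force: 25.0
t 10.4 p [0.4636 0.3123 0.0991] thY 79.62 tilt 0.0 j7 0.08
shift u [ 0.991 -2.02   0.977] turn u -3.35 | after-turn shift u [ 1.432 -1.735  0.977]
```

```bash

python3 -m creep '[[0,0,0,-0.85,0.6],[0,0,0,-0.85,0.6],[0,0,0,-0.85,0.6],[0,0,0,-0.8,0.6],[0.36,-0.43,0,0,0.6],[0.36,-0.43,0,0,0.6],[0.36,-0.43,0.2,0,0.6],[0.36,-0.43,0.5,0,0.6],[0,0,0.38,0,0.6],[0,0,0.17,0,0.6],[0,0,0.06,0,0.6],[0,0,0,0,0.6]]' && python3 go.py 0.41 0.24 0.046 93
```

```text
clock: 11.9
position: [0.4102, 0.2415, 0.0459]
ee_rot: [-0.083, 3.139, 0.0]
force: [-1.0, -1.6, 3.5]
width: 0.764
gripper_force: 25.0
t 11.9 p [0.4102 0.2415 0.0459] thY 93.04 tilt 0.06 j7 0.2
shift u [ 0.008 -0.036 -0.001] turn u 0.01 | after-turn shift u [ 0.008 -0.036 -0.001]
```

```bash

python3 -m creep '[[0,0,0,0,1],[0,0,0,0,1],[0,0,0,0,1],[0,0,-0.5,0,1],[0,0,-0.7,0,1],[0,0,-0.7,1,1],[0,0,0,1,1],[0,0,0,1,1],[0,0,0,1,1],[0,0,0,1,1],[0,0,0,1,1],[0,0,0,1,1]]' && python3 -m creep '[[0,0,0,1,1],[0,0,0,1,1],[0,0,0,1,1],[0,0,0,1,1],[0,0,0,1,1],[0,0,0,1,1],[0,0,0,1,1],[0,0,0,1,1],[0,0,0,1,1],[0,0,0,1,1],[0,0,0,1,1],[0,0,0,1,1]]' && python3 -m creep '[[0,0,0,1,1],[0,0,0,1,1],[0,0,0,1,1],[0,0,0,0.5,1],[0,0,0,0,1]]'; python3 go.py 0.4102 0.2415 0.044 3
python3 - <<'E'
from h import *
print(readout.observe()['joints'].round(2))
d=snap('scene');c=d['pixels'][170:290,130:300];cv2.imwrite('pics/s3.png',cv2.resize(c,None,fx=4.7,fy=4.7,interpolation=cv2.INTER_CUBIC))
snap('top')
E
python3 m.py | head -12
```

```text
clock: 13.4
position: [0.4097, 0.2407, 0.1211]
ee_rot: [0.683, 3.066, 0.0]
force: [-0.5, 0.4, -0.6]
width: 1.004
gripper_force: 0.0
clock: 14.9
position: [0.4096, 0.2407, 0.1211]
ee_rot: [-1.871, -2.524, -0.0]
force: [-0.3, 0.5, -0.1]
width: 1.002
gripper_force: 0.0
clock: 15.52
position: [0.4097, 0.2407, 0.1211]
ee_rot: [2.161, 2.28, 0.0]
force: [-0.1, 0.4, 0.3]
width: 1.003
gripper_force: 0.0
t 15.525 p [0.4097 0.2407 0.1211] thY 3.06 tilt 0.01 j7 -0.98
shift u [0.02  0.014 1.929] turn u 0.02 | after-turn shift u [0.02  0.014 1.929]
[-0.05  0.43 -0.76  2.01  0.4   0.85 -0.98]
top knobtop 91 [ 0.4804 -0.0262  0.1107] ((480.5194091796875, -24.72694969177246), 20.146286010742188) [ 0.480648   -0.02637044  0.11046553]
top ring 401 ((479.16033935546875, -22.093303680419922), 61.95671844482422)
top bed 163 [0.4743 0.0895 0.061 ] ((473.9216003417969, 83.27474975585938), (37.54620361328125, 92.2498779296875), 3.282088041305542)
scene ring 63 ((505.5256042480469, -3.4423699378967285), 27.903776168823242)
scene bed 0 [nan nan nan] ((0.0, 0.0), (0.0, 0.0), 0.0)
[[67, 76, 86], [60, 69, 77], [7
[... 762 characters left out ...]
135.0, 79.0], [132.0, 76.0], [130.0, 56.0], [125.0, 62.0], [122.0, 58.0], [118.0, 59.0], [114.0, 62.0], [111.0, 61.0], [107.0, 65.0], [104.0, 61.0], [100.0, 59.0], [96.0, 60.0], [93.0, 60.0], [89.0, 63.0], [85.0, 59.0], [82.0, 59.0], [78.0, 58.0], [75.0, 56.0], [71.0, 60.0], [67.0, 60.0], [64.0, 56.0], [60.0, 63.0], [56.0, 65.0], [53.0, 60.0], [49.0, 61.0], [45.0, 81.0], [41.0, 78.0], [38.0, 65.0], [34.0, 62.0], [30.0, 78.0], [27.0, 83.0], [23.0, 83.0], [20.0, 66.0], [16.0, 68.0], [12.0, 76.0], [9.0, 72.0], [5.0, 74.0], [2.0, 78.0]]m.py:15: RuntimeWarning: Mean of empty slice.
  print(n,'bed',len(q),q.mean(0).round(4),cv2.minAreaRect((q[:,:2]*1e3).astype(np.float32)))
  ret = um.true_divide(
```

View pics/s3.png

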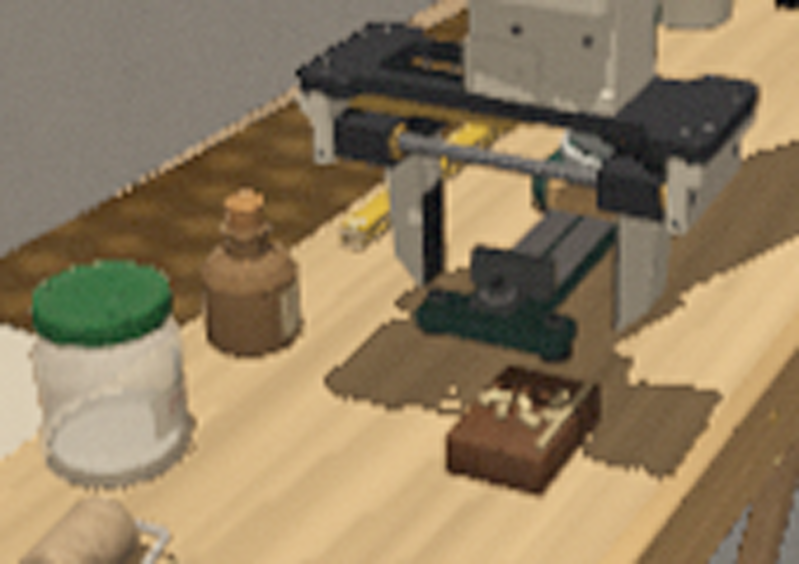

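```bash

python3 -m creep '[[0,0,0.8,0,1],[0,0,0.6,0,1],[0,0,0.35,0,1],[0,0,0.18,0,1],[0,0,0,0,0.4],[0,0,0,0,0.4],[0,0,0,0,0.4],[0,0,0,0,0.4],[0,0,0,0,0.4],[0,0,0,0,0.4],[0,0,0,0,0.4],[0,0,0,0,0.4]]' 25; python3 go.py 0.4742 0.0885 0.11 3
```

```text
clock: 17.12
position: [0.4099, 0.2407, 0.0441]
ee_rot: [2.162, 2.279, 0.001]
force: [0.4, -0.7, 5.4]
width: 0.544
gripper_force: 25.0
t 17.125 p [0.4099 0.2407 0.0441] thY 3.01 tilt 0.03 j7 -1.11
shift u [-3.884  1.405 -1.646] turn u 0.0 | after-turn shift u [-3.883  1.406 -1.646]
```

```bash

python3 -m creep '[[0,0,-0.55,0,0.4],[0,0,-0.6,0,0.4],[0,0,-0.5,0,0.4],[-0.65,0.24,0,0,0.4],[-0.65,0.23,0,0,0.4],[-0.65,0.23,0,0,0.4],[-0.65,0.23,0,0,0.4],[-0.65,0.23,0,0,0.4],[-0.63,0.24,0,0,0.4],[0,0,0,0,0.4],[0,0,0,0,0.4]]'; python3 go.py 0.4742 0.0885 0.065 3
python3 - <<'E'
from h import *
d=snap('scene');c=d['pixels'][180:260,190:300];cv2.imwrite('pics/s4.png',cv2.resize(c,None,fx=7,fy=7,interpolation=cv2.INTER_CUBIC))
E
```

```text
clock: 18.5
position: [0.4733, 0.089, 0.1097]
ee_rot: [-2.161, -2.279, 0.0]
force: [0.5, 1.0, -1.7]
width: 0.537
gripper_force: 25.0
t 18.5 p [0.4733 0.089  0.1097] thY 3.03 tilt 0.05 j7 -0.65
shift u [-0.015  0.023  1.118] turn u 0.01 | after-turn shift u [-0.015  0.023  1.118]
```

View pics/s4.png

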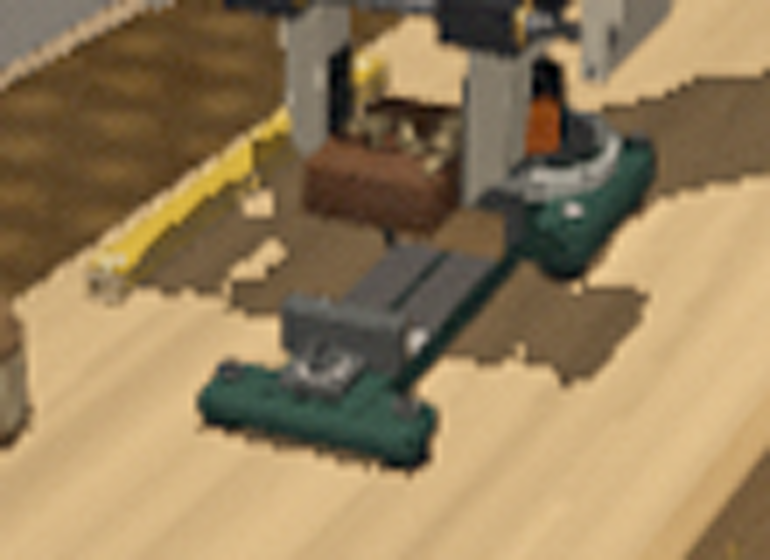

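```bash

python3 -m creep '[[0,0.02,0.5,0,0.4],[0,0,0.35,0,0.4],[0,0,0.2,0,0.4],[0,0,0,0,0.4],[0,0,0,0,0.4]]'; python3 go.py 0.4742 0.0885 0.064 3
python3 - <<'E'
from h import *
d=snap('scene');c=d['pixels'][180:260,190:300];cv2.imwrite('pics/s5.png',cv2.resize(c,None,fx=7,fy=7,interpolation=cv2.INTER_CUBIC))
E
```

```text
clock: 19.18
position: [0.4748, 0.0889, 0.0683]
ee_rot: [2.162, 2.279, 0.001]
force: [-0.2, -0.5, -1.2]
width: 0.546
gripper_force: 25.0
t 19.175 p [0.4748 0.0889 0.0683] thY 3.03 tilt 0.03 j7 -0.71
shift u [-0.008 -0.016  0.106] turn u 0.01 | after-turn shift u [-0.008 -0.016  0.106]
```

View pics/s5.png

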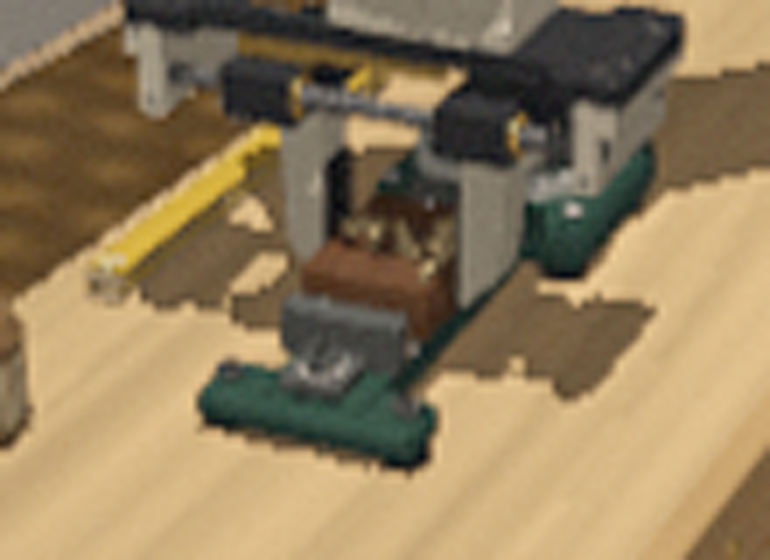

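```bash

python3 -m creep '[[0,0,0.06,0,0.4],[0,0,0.05,0,0.4],[0,0,0,0,0.4]]'; python3 go.py 0.4742 0.0885 0.064 3; python3 -m creep '[[0,0,0,0,1],[0,0,0,0,1],[0,0,0,0,1],[0,0,-0.3,0,1],[0,0,-0.6,0,1],[0,0,-0.8,0,1],[0,0,-0.8,0,1],[0.3,-0.8,0,0,1],[0,0,0,0,1]]';python3 - <<'E'
from h import *
snap('top');d=snap('scene');c=d['pixels'][180:260,190:300];cv2.imwrite('pics/s6.png',cv2.resize(c,None,fx=7,fy=7,interpolation=cv2.INTER_CUBIC))
E
python3 m.py | grep -v '^\[';python3 go.py 0.4803 -0.0250 0.12 131
```

```text
clock: 19.6
position: [0.4748, 0.0886, 0.0641]
ee_rot: [2.162, 2.278, 0.0]
force: [-2.7, -0.8, 8.9]
width: 0.545
gripper_force: 25.0
t 19.6 p [0.4748 0.0886 0.0641] thY 3.01 tilt 0.05 j7 -0.72
shift u [-0.001 -0.014  0.003] turn u 0.0 | after-turn shift u [-0.001 -0.014  0.003]
clock: 20.72
position: [0.4403, 0.0996, 0.1645]
ee_rot: [2.159, 2.281, -0.0]
force: [-0.2, -0.6, -0.1]
width: 1.004
gripper_force: 0.0
top knobtop 90 [ 0.48   -0.026   0.1107] ((479.25469970703125, -23.73014259338379), 21.47590446472168) [ 0.48060206 -0.02463121  0.11075649]
top ring 391 ((480.6312561035156, -20.49232292175293), 61.98036193847656)
top bed 4 [0.4785 0.0478 0.063 ] ((476.6855163574219, 49.50709533691406), (14.383734703063965, 21.471664428710938), 59.16041564941406)
scene tab 41 [265.92682927 197.56097561] [ 0.466  -0.007   0.0945] 0.086 0.102 [[ 0.46832365 -0.01208086  0.092     ]]
scene knobtop 68 [ 0.4793 -0.0208  0.1082] ((482.98681640625, -24.911191940307617), 19.233165740966797) [ 0.48081803 -0.02396133  0.10766369]
scene ring 292 ((469.74176025390625, -16.339244842529297), 56.59550094604492)
scene bed 1 [0.4676 0.1468 0.065 ] ((467.5692443847656, 146.75125122070312), (0.0, 0.0), 0.0)
t 20.825 p [0.4422 0.0988 0.1641] thY 3.04 tilt 0.06 j7 -0.6
shift u [-3.141  0.785  1.106] turn u 13.01 | after-turn shift u [-1.313  2.96   1.106]
```

View pics/s6.png

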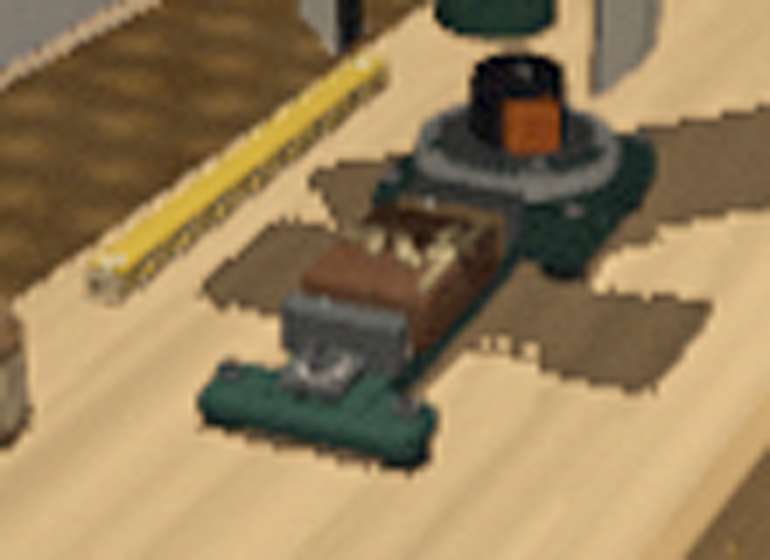

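```bash
python3 - <<'E'
from h import *
for n in ('top','scene'):
    d=dict(np.load('last_%s.npz'%n));P=cloud(d);im=d['pixels'];hsv=cv2.cvtColor(im,cv2.COLOR_BGR2HSV);H=P[...,2]
    # block wood
    m=(hsv[...,2]<115)&(hsv[...,1]>90)&(hsv[...,0]<16)&(abs(P[...,0]-.475)<.045)&(abs(P[...,1]-.09)<.05)&(H>.07)&(H<.09)
    q=P[m];print(n,'block',len(q),cv2.minAreaRect((q[:,:2]*1e3).astype(np.float32)))
    near=(abs(P[...,0]-.48)<.05)&(abs(P[...,1]+.025)<.05)&(H>.074)
    o=near&(hsv[...,0]<17)&(hsv[...,1]>150)&(hsv[...,2]>90)
    k,l,st,ce=cv2.connectedComponentsWithStats(o.astype(np.uint8))
    for i in range(1,k):print(n,'tab',st[i,4],ce[i].round(1),P[l==i].mean(0).round(4),'ray@.102',ray(d,ce[i],.102).round(4))
    # knob: dark, high
    kt=near&(H>.104)&(H<.118)&(hsv[...,2]<70); ys,xs=np.nonzero(kt)
    c=[xs.mean(),ys.mean()]; print(n,'knobtop px',len(xs),c,ray(d,c,.111).round(4))
    # ring: bright rim pixels, fit ellipse in metric plane .078
    r=(abs(P[...,0]-.48)<.05)&(abs(P[...,1]+.025)<.05)&(H>.068)&(H<.088)&(hsv[...,1]<45)&(hsv[...,2]>130); ys,xs=np.nonzero(r)
    w=ray(d,np.c_[xs,ys],.078)[:,:2];rr=np.hypot(*(w-[.48,-.025]).T);w=w[(rr>.03)&(rr<.046)]
    from scipy.optimize import least_squares
    f=least_squares(lambda a:np.hypot(w[:,0]-a[0],w[:,1]-a[1])-a[2],[.48,-.025,.038],loss='soft_l1',f_scale=.002);print(n,'ring',len(w),f.x.round(4))
E
```

```text
top block 30 ((484.1547546386719, 51.65165710449219), (46.999114990234375, 19.7554988861084), 37.99668884277344)
top tab 11 [261.6 193.7] [ 0.4942 -0.0433  0.1002] ray@.102 [[ 0.4941 -0.0432  0.102 ]]
top tab 13 [252.5 202.1] [ 0.4649 -0.0103  0.1024] ray@.102 [[ 0.4649 -0.0103  0.102 ]]
top knobtop px 78 [np.float64(257.15384615384613), np.float64(197.51282051282053)] [[ 0.4804 -0.0268  0.111 ]]
top ring 0 [ 0.48  -0.025  0.038]
scene block 183 ((472.3870544433594, 88.09849548339844), (49.31105041503906, 91.72489166259766), 0.9308538436889648)
scene tab 56 [265.6 197.8] [ 0.4673 -0.0073  0.0935] ray@.102 [[0.4595 0.0101 0.102 ]]
scene knobtop px 62 [np.float64(263.56451612903226), np.float64(190.48387096774192)] [[ 0.4767 -0.0137  0.111 ]]
scene ring 0 [ 0.48  -0.025  0.038]
```

```bash

python3 -m creep '[[0,0,0,-1,1],[0,0,0,-1,1],[0,0,0,-1,1],[0,0,0,-1,1],[0,0,0,-1,1],[0,0,0,-1,1],[0,0,0,-1,1],[0,0,0,-1,1],[0,0,0,-1,1],[0,0,0,-1,1],[0,0,0,-1,1],[0,0,0,-1,1]]' >/dev/null; python3 -m creep '[[0,0,0,-1,1],[0,0,0,-1,1],[0,0,0,-1,1],[0,0,0,-1,1],[0,0,0,-1,1],[0,0,0,-1,1],[0,0,0,-1,1],[0,0,0,-1,1],[0,0,0,-1,1],[0,0,0,-1,1],[0,0,0,-1,1],[0,0,0,-1,1]]'>/dev/null; python3 -m creep '[[0,0,0,-1,1],[0,0,0,-1,1],[0,0,0,-1,1],[0,0,0,-1,1],[0,0,0,-1,1],[0,0,0,-1,1],[0,0,0,-1,1],[0,0,0,-1,1],[0,0,0,-0.12,1],[0,0,0,0,1]]';python3 go.py 0.4800 -0.0262 0.12 131.5
```

```text
clock: 25.08
position: [0.4423, 0.0988, 0.1635]
ee_rot: [1.11, -2.939, -0.0]
force: [-0.7, 0.5, -0.2]
width: 0.999
gripper_force: 0.0
t 25.075 p [0.4423 0.0988 0.1635] thY 131.4 tilt 0.02 j7 1.38
shift u [ 1.36  -2.968  1.086] turn u -0.03 | after-turn shift u [ 1.365 -2.966  1.086]
```

```bash

python3 -m creep '[[0.27,-0.59,0,0,1],[0.27,-0.59,0,0,1],[0.27,-0.59,0,0,1],[0.27,-0.59,0,0,1],[0.28,-0.61,0.1,0,1],[0,0,0.6,0,1],[0,0,0.7,0,1],[0,0,0.4,0,1],[0,0,0.13,0,1],[0,0,0,0,1]]';python3 go.py 0.4800 -0.0262 0.086 131.5; python3 -m creep '[[0,0,0,0,0.5],[0,0,0,0,0.5],[0,0,0,0,0.5],[0,0,0,0,0.5],[0,0,0,0,0.5],[0,0,0,0,0.5],[0,0,0,0,0.5],[0,0,0,0,0.5]]' 3; python3 go.py 0.4800 -0.0262 0.086 131.5
```

```text
clock: 26.32
position: [0.4802, -0.0259, 0.0866]
ee_rot: [-1.113, 2.938, 0.0]
force: [0.5, 0.1, 0.1]
width: 1.003
gripper_force: 0.0
t 26.325 p [ 0.4802 -0.0259  0.0866] thY 131.5 tilt 0.01 j7 1.52
shift u [ 0.01  -0.003  0.015] turn u 0.0 | after-turn shift u [ 0.01  -0.003  0.015]
clock: 27.32
position: [0.4811, -0.0273, 0.0865]
ee_rot: [-1.111, 2.938, -0.003]
force: [4.5, -4.1, -1.0]
width: 0.568
gripper_force: 3.0
t 27.325 p [ 0.4811 -0.0273  0.0865] thY 131.43 tilt 0.12 j7 1.52
shift u [0.002 0.037 0.012] turn u -0.02 | after-turn shift u [0.002 0.037 0.012]
```

```bash

python3 -m creep '[[0,-0.04,0,0,0.5],[0,0,0,0,0.5],[0,0,0,0,0.5]]' 3; python3 go.py 0.4800 -0.0262 0.086 131.5
```

```text
clock: 27.7
position: [0.4811, -0.0273, 0.0864]
ee_rot: [-1.113, 2.938, -0.0]
force: [1.3, -2.4, 3.1]
width: 0.565
gripper_force: 3.0
t 27.7 p [ 0.4811 -0.0273  0.0864] thY 131.5 tilt 0.02 j7 1.53
shift u [0.002 0.04  0.011] turn u -0.0 | after-turn shift u [0.002 0.04  0.011]
```

```bash

python3 -m creep '[[0,-0.02,0,0,0.5],[0,0,0,0,0.5],[0,0,0,0,0.5]]' 3; python3 - <<'E'
from h import *
s=readout.observe();print(s['force'],s['position'],s['width']);vision.get_image('top');s=readout.observe();print(s['force'],s['position'],s['width'])
E
```

```text
clock: 28.08
position: [0.4812, -0.0274, 0.0863]
ee_rot: [1.114, -2.937, -0.001]
force: [-2.8, 2.9, 4.9]
width: 0.568
gripper_force: 3.0
[-2.84502576  2.94566313  4.859137  ] [ 0.4812091  -0.02735065  0.0863181 ] 0.5677345412063661
[-3.15816706  2.57035509  4.43742075] [ 0.48119781 -0.02739265  0.08629391] 0.56541725038583
```

```bash

python3 -m creep '[[0,0.01,0,0,0.4],[0,0,0,0,0.4],[0,0,0,0,0.4],[0,0,0,0,0.4],[0,0,0,0,0.4]]' 25; python3 go.py 0.4812 -0.02735 0.086 131.5; python3 -c "
from h import *;print(readout.observe()['ft_torque'])"
```

```text
clock: 28.75
position: [0.4812, -0.0273, 0.0865]
ee_rot: [1.113, -2.938, -0.0]
force: [-3.5, 1.2, 6.6]
width: 0.429
gripper_force: 25.0
t 28.75 p [ 0.4812 -0.0273  0.0865] thY 131.51 tilt 0.01 j7 1.53
shift u [ 0.    -0.     0.013] turn u 0.0 | after-turn shift u [ 0.    -0.     0.013]
[0.44263732 0.70913516 0.03410629]
```

```bash
cat > f.py <<'E'
from h import *
s=readout.observe();R=cv2.Rodrigues(np.array(s['ee_rot'],float))[0]
print('thY',np.degrees(np.arctan2(R[1,1],R[0,1])).round(2),'Ftool',(R.T@s['force']).round(1),'Mz',round(s['ft_torque'][2],3),'p',s['position'].round(4),'w',round(s['width']*92,2),'F',s['gripper_force'],'t',s['clock'])
E
python3 f.py; python3 -m creep '[[0,0,0,0.5,0.4],[0,0,0,0.5,0.4],[0,0,0,0,0.4]]' 25 >/dev/null; python3 f.py;python3 -m creep '[[0,0,0,0.5,0.4],[0,0,0,0.5,0.4],[0,0,0,0,0.4]]' 25 >/dev/null; python3 f.py
```

```text
thY 131.51 Ftool [ 1.8  3.2 -6.6] Mz 0.034 p [ 0.4812 -0.0273  0.0865] w 39.42 F 25.031111240386963 t 28.75
thY 127.48 Ftool [ 1.   3.3 -6.9] Mz -0.068 p [ 0.4811 -0.0273  0.0865] w 39.61 F 25.031039714813232 t 29.125
thY 123.49 Ftool [ 1.2  4.1 -6.7] Mz -0.026 p [ 0.4811 -0.0272  0.0865] w 39.59 F 25.03139019012451 t 29.5
```

```bash

python3 -m creep '[[0,0,0,1,0.4],[0,0,0,1,0.4],[0,0,0,1,0.4],[0,0,0,0,0.4]]' >/dev/null; python3 f.py
python3 -m creep '[[0,0,0,0.75,0.4],[0,0,0,0.75,0.4],[0,0,0,0,0.4]]' >/dev/null; python3 f.py
python3 -m creep '[[0,0,0,0.75,0.4],[0,0,0,0.75,0.4],[0,0,0,0,0.4]]' >/dev/null; python3 f.py
python3 -m creep '[[0,0,0,0.75,0.4],[0,0,0,0.75,0.4],[0,0,0,0,0.4]]' >/dev/null; python3 f.py
```

```text
thY 111.47 Ftool [ 3.   3.9 -7. ] Mz -0.057 p [ 0.481  -0.027   0.0865] w 39.58 F 25.031102299690247 t 30.0
thY 105.49 Ftool [ 2.6  4.6 -6.8] Mz -0.018 p [ 0.481  -0.0269  0.0865] w 39.13 F 25.03163605928421 t 30.375
thY 99.5 Ftool [ 3.3  3.6 -7.3] Mz -0.003 p [ 0.4809 -0.0268  0.0865] w 39.16 F 25.03147691488266 t 30.75
thY 93.51 Ftool [ 4.1  4.8 -6.5] Mz -0.015 p [ 0.481  -0.0266  0.0865] w 38.93 F 25.030723214149475 t 31.125
```

```bash

python3 -m creep '[[0,0,0,0.5,0.4],[0,0,0,0.5,0.4],[0,0,0,0,0.4]]' >/dev/null; python3 f.py
python3 -m creep '[[0,0,0,0.5,0.4],[0,0,0,0.5,0.4],[0,0,0,0,0.4]]' >/dev/null; python3 f.py
python3 -m creep '[[0,0,0,0.5,0.4],[0,0,0,0.5,0.4],[0,0,0,0,0.4]]' >/dev/null; python3 f.py
```

```text
thY 89.53 Ftool [ 4.8  4.5 -6. ] Mz -0.052 p [ 0.481  -0.0265  0.0865] w 39.5 F 25.030941367149353 t 31.5
thY 85.53 Ftool [ 3.2  4.1 -7.1] Mz 0.021 p [ 0.4809 -0.0265  0.0865] w 39.06 F 25.030404031276703 t 31.875
thY 81.53 Ftool [ 5.1  4.6 -7.4] Mz -0.045 p [ 0.481  -0.0264  0.0865] w 39.44 F 25.0297549366951 t 32.25
```

```bash

for i in 1; do python3 -m creep '[[0,0,0,0.5,0.4],[0,0,0,0.25,0.4],[0,0,0,0,0.4]]' >/dev/null; python3 f.py; done
python3 -m creep '[[0,0,0,0.5,0.4],[0,0,0,0.25,0.4],[0,0,0,0,0.4]]' >/dev/null; python3 f.py
python3 -m creep '[[0,0,0,0.5,0.4],[0,0,0,0.25,0.4],[0,0,0,0,0.4]]' >/dev/null; python3 f.py
```

```text
thY 78.55 Ftool [ 4.6  3.3 -7.1] Mz 0.039 p [ 0.481  -0.0263  0.0865] w 39.74 F 25.029396414756775 t 32.625
thY 75.55 Ftool [ 5.3  4.2 -6.5] Mz -0.013 p [ 0.481  -0.0263  0.0865] w 39.55 F 25.028739273548126 t 33.0
thY 72.56 Ftool [ 5.1  3.6 -6.1] Mz -0.044 p [ 0.481  -0.0262  0.0865] w 39.44 F 25.028271675109863 t 33.375
```

```bash

python3 -m creep '[[0,0,0,0.5,0.4],[0,0,0,0.25,0.4],[0,0,0,0,0.4]]' >/dev/null; python3 f.py
python3 -m creep '[[0,0,0,0.5,0.4],[0,0,0,0,0.4]]' >/dev/null; python3 f.py
python3 -m creep '[[0,0,0,0.5,0.4],[0,0,0,0,0.4]]' >/dev/null; python3 f.py
```

```text
thY 69.56 Ftool [ 5.2  3.4 -6. ] Mz 0.002 p [ 0.4811 -0.0262  0.0865] w 39.43 F 25.027724504470825 t 33.75
thY 67.55 Ftool [ 5.7  4.4 -6.1] Mz 0.033 p [ 0.4811 -0.0261  0.0865] w 39.31 F 25.026958286762238 t 34.0
thY 65.55 Ftool [ 5.6  3.8 -6.3] Mz 0.039 p [ 0.4811 -0.0261  0.0865] w 39.28 F 25.026322603225708 t 34.25
```

```bash

python3 -m creep '[[0,0,0,0.25,0.4],[0,0,0,0.25,0.4],[0,0,0,0,0.4]]' >/dev/null; python3 f.py
python3 -m creep '[[0,0,0,0.25,0.4],[0,0,0,0.25,0.4],[0,0,0,0,0.4]]' >/dev/null; python3 f.py
```

```text
thY 63.58 Ftool [ 5.2  3.8 -6.4] Mz 0.126 p [ 0.4811 -0.0261  0.0865] w 39.54 F 25.02614825963974 t 34.625
thY 61.59 Ftool [ 6.6  4.4 -6.8] Mz 0.087 p [ 0.4811 -0.026   0.0865] w 39.43 F 25.027767419815063 t 35.0
```

```bash

python3 -m creep '[[0,0,0,0.5,0.4],[0,0,0,0.5,0.4],[0,0,0,0,0.4]]' 28 >/dev/null; python3 f.py
python3 -m creep '[[0,0,0,0.5,0.4],[0,0,0,0.5,0.4],[0,0,0,0,0.4]]' >/dev/null; python3 f.py
python3 -m creep '[[0,0,0,0.4,0.4],[0,0,0,0.3,0.4],[0,0,0,0,0.4]]' >/dev/null; python3 f.py;python3 -m creep '[[0,0,0,0,0.4]]' >/dev/null; python3 f.py;python3 -m creep '[[0,0,0,0,0.4]]' >/dev/null; python3 f.py
```

```text
thY 57.58 Ftool [ 5.6  3.9 -6.5] Mz 0.163 p [ 0.4812 -0.026   0.0865] w 39.0 F 28.036268949508667 t 35.375
thY 53.59 Ftool [ 5.8  2.8 -5.3] Mz 0.205 p [ 0.4812 -0.0259  0.0865] w 39.26 F 28.042441606521606 t 35.75
thY 50.81 Ftool [ 6.6  3.9 -7. ] Mz 0.302 p [ 0.4813 -0.0259  0.0866] w 39.28 F 28.049034476280212 t 36.125
thY 50.82 Ftool [ 6.3  4.1 -5.9] Mz 0.3 p [ 0.4813 -0.0259  0.0865] w 39.31 F 28.04847925901413 t 36.25
thY 50.82 Ftool [ 7.2  2.2 -6.8] Mz 0.297 p [ 0.4813 -0.0259  0.0866] w 39.07 F 28.048532903194427 t 36.375
```

```bash

python3 -m creep '[[0,0,0,0.15,0.4],[0,0,0,0.15,0.4],[0,0,0,0,0.4]]' >/dev/null; python3 f.py;python3 -m creep '[[0,0,0,0,0.4]]' >/dev/null; python3 f.py
python3 -m creep '[[0,0,0,0,0.48],[0,0,0,0,0.5],[0,0,0,0,0.52],[0,0,0,0,0.54]]' >/dev/null; python3 f.py;python3 -m creep '[[0,0,0,0,0.56],[0,0,0,0,0.58]]' >/dev/null; python3 f.py;python3 -m creep '[[0,0,0,0,0.64],[0,0,0,0,0.7],[0,0,0,0,0.7]]' >/dev/null; python3 f.py
```

```text
thY 49.62 Ftool [ 5.9  2.3 -6. ] Mz 0.296 p [ 0.4813 -0.0259  0.0866] w 39.15 F 28.056235313415527 t 36.75
thY 49.63 Ftool [ 6.1  1.6 -5.6] Mz 0.359 p [ 0.4813 -0.0259  0.0866] w 39.39 F 28.055860698223114 t 36.875
thY 49.55 Ftool [ 4.5  1.4 -3. ] Mz 0.27 p [ 0.481  -0.0271  0.0863] w 49.47 F 7.220200449228287 t 37.375
thY 49.53 Ftool [3.2 3.7 0.6] Mz 0.121 p [ 0.4819 -0.0267  0.0864] w 53.05 F 1.9332781434059143 t 37.625
thY 49.45 Ftool [-0.2  0.9 -0.2] Mz 0.049 p [ 0.4813 -0.0282  0.0862] w 64.25 F 0.0 t 38.0
```

```bash

python3 -m creep '[[0,0,-0.4,0,0.7],[0,0,-0.7,0,0.7],[0,0,-0.8,0,0.7],[0,0,-0.8,0,0.7],[0.8,-0.5,-0.2,0,0.7],[0.8,-0.5,0,0,0.7],[0.8,-0.5,0,0,0.7],[0,0,0,0,0.7]]'
python3 - <<'E'
from h import *
ims=[]
for n,(v0,v1,u0,u1) in (('top',(180,220,195,275)),('scene',(180,255,195,300))):
    d=snap(n);P=cloud(d);im=d['pixels'];hsv=cv2.cvtColor(im,cv2.COLOR_BGR2HSV);H=P[...,2]
    near=(abs(P[...,0]-.48)<.05)&(abs(P[...,1]+.025)<.05)&(H>.074)
    o=near&(hsv[...,0]<17)&(hsv[...,1]>150)&(hsv[...,2]>70)
    k,l,st,ce=cv2.connectedComponentsWithStats(o.astype(np.uint8))
    for i in range(1,k):print(n,'tab',st[i,4],ce[i].round(1),ray(d,ce[i],.102).round(4))
    c=cv2.resize(im[v0:v1,u0:u1],(600,290),interpolation=cv2.INTER_CUBIC);ims.append(c)
cv2.imwrite('pics/end.png',np.vstack(ims))
E
```

```text
clock: 39.0
position: [0.3672, -0.0109, 0.203]
ee_rot: [1.086, 2.947, -0.005]
force: [0.3, -0.0, 0.4]
width: 0.701
gripper_force: 0.0
top tab 16 [251.9 194.2] [[ 0.4929 -0.0088  0.102 ]]
top tab 15 [261.9 201.5] [[ 0.4664 -0.0436  0.102 ]]
scene tab 18 [271.2 193.7] [[ 0.457 -0.022  0.102]]
scene tab 46 [257.6 196.2] [[0.483  0.0106 0.102 ]]
```

View pics/end.png

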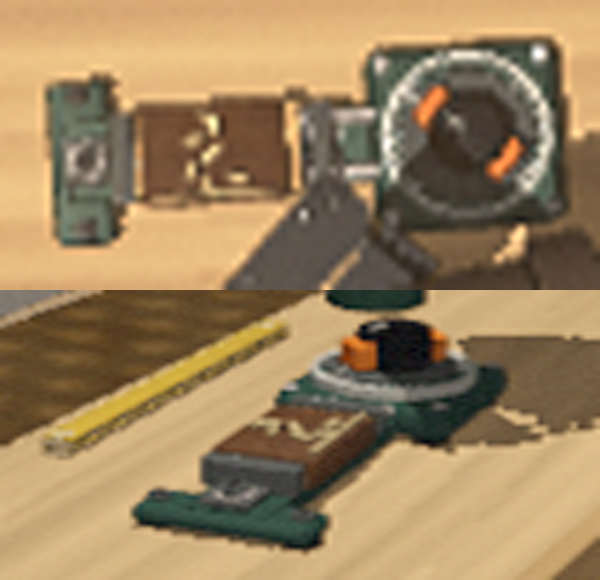

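```bash
python3 -c "
from cell import sign_off
print(sign_off())"
```

```text
the job is handed in; nothing more can be done
None
```

The block is clamped relief up on the vice bed and the job is handed in at about 39 s. The last torque reading implies a hold of about 26 N. The knob measured about 79° round, so I take it as locked in the 80° notch, and both tabs are back out. I saw no contact with the other things on the table.

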